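# Open the mister's stop valve and hold the purge dial

## Task

Purge the patio mister: first turn the T-handle of the brass stop valve clockwise until it clicks past its detent and stays open, and let go of it. Then turn the spring-return dial of the square timer box clockwise past its first two clicks to the third (the large stud), and finish while still holding it there with the gripper, because it springs back to off as soon as it is let go. Do not push the other things on the table about.

Things in the scene. Friction and masses are not known exactly. Their poses are not given: they have to be found in the camera images.
- valve_handle (a point): Centre of the stop valve's T-handle, 93 mm above the table: a straight dark steel bar 64 mm long, 14 mm wide, 34 mm tall (17 mm above and below this point). Turns about the vertical axis through this point. x axis: along the bar, turns with it; z up. Under the bar: a thin stem, then the round brass body, radius 18 mm, its top 27 mm below this point.
- valve_body: Brass stop valve screwed to the table, left or right of the timer box; place and yaw vary. Origin on the table under the handle's axis; x along its two copper pipe stubs (38 mm high, reaching 70 mm out each way), in line with the bar when shut. Body radius 22 mm, flange radius 30 mm.
- stop_valve (a joint): Angle of the T-handle, rad: 0 shut (start), grows clockwise seen from above to a stop at 1.15. A click resists with up to about 0.12 N m (most near 0.26), is passed at 0.53, then pulls the handle on to rest near 1.05 (open), where it stays when let go.
- dial_grip (a point): Centre of the timer dial's wing grip, 99 mm above the table: a straight black bar 56 mm long, 16 mm wide, 36 mm tall (18 mm above and below this point) across the middle of a black disc of radius 36 mm, whose face is the bar's foot. Turns about the vertical axis through this point. x axis: along the bar to the end with the white line, turns with it; z up.
- timer_box: Grey timer box 130 mm square, its top 70 mm above the table, screwed down; place and yaw vary. Origin on the table under the dial's axis. Steel studs on its top, 50 mm from the axis, mark off (along +x), then clockwise first, second and third; the third is larger.
- timer_dial (a joint): Angle of the timer dial, rad: 0 off (start), grows clockwise seen from above; first, second and third clicks at 0.4, 0.8 and 1.2, hard stop at 1.36 (still third). A spring drives it back to 0 from everywhere (0.06 N m at off, 0.11 at the third), the clicks ripple this by up to 0.04 N m; let go, it returns to 0.
- coaster: Bystander: round wooden coaster, radius 48 mm, 8 mm thick, between the two fixtures and beyond them; origin under its centre.
- tumbler: Bystander: aluminium tumbler with a clip-on lid, radius 40 mm, 147 mm tall, standing on the coaster; origin under its centre.
- cactus: Bystander: small cactus in a white ceramic pot, radius 40 mm, 125 mm tall, between the two fixtures on the robot's side; origin under its centre.
- sunglasses_case: Bystander: closed sunglasses case 165 x 70 x 58 mm, on the left; origin under its centre, x along its length.
- sunscreen: Bystander: white bottle, radius 25 mm, 140 mm tall, on the right; origin under its centre.
Things that resemble listed ones, but are neither listed nor needed, are in the scene too. Leave any blue or purple look-alike of the valve_body alone. Leave any brown or turquoise look-alike of the timer_box alone.

How it is judged:
On the way, in this order (a step that is already met when the one before it is completed fails the run):
1. the stop valve has clicked open and is let go, the dial still at off (value of joint stop_valve above 0.85 rad and contact force between the fingers and stop_valve below 0.2 N and value of joint timer_dial below 0.2 rad), for 0.2 s.
2. the timer dial is held by the gripper in its third position (value of joint timer_dial above 1.08 rad and velocity of joint timer_dial between -0.3 and 0.3 rad/s and contact force between the fingers and timer_dial above 1 N), for 0.5 s.
At the end, for the whole second after the job is handed in: The program finishes while the gripper holds the timer dial (fingers touching it with more than 1 N) in its third position, more than 1.08 rad from off and not moving; the stop valve stays clicked open (more than 0.85 rad) and let go; no bystander has moved more than 25 mm or been knocked over (all of step 2 and value of joint stop_valve above 0.85 rad and distance of each of coaster, tumbler, cactus, sunglasses_case, sunscreen from where it was at the start of the episode below 0.025 m); the arm keeps its last pose, push and grip.
It fails at once if a bystander is pushed more than 25 mm (distance of any of coaster, tumbler, cactus, sunglasses_case, sunscreen from where it was at the start of the episode above 0.025 m).
It fails at once if a bystander is tipped more than 0.4 rad (angle between any of coaster, tumbler, cactus, sunglasses_case, sunscreen's own z axis and vertical above 0.4 rad).
It fails at once if the timer dial is turned to its first click or beyond before the stop valve has clicked open (value of joint timer_dial above 0.4 rad and value of joint stop_valve below 0.7 rad).
It also fails if it takes over 58 s, if anything falls off the work surface, if the arm or the gripper's body presses on something with over 40 N, if the wrist force passes 120 N, or if a joint passes its speed limit or range.

## Robot

A 6-joint arm with a two-finger parallel gripper is mounted at the origin on the work surface. World frame = base frame: x ahead of the robot, y to its left, z up, the work surface at z = 0. Lengths are in m, angles in rad, forces in N, time in s.
With the tool pointing down it reaches from about 0.325 to 0.925 m from the base axis. Payload 3.1 kg.
Tool frame: the origin (TCP) lies between the finger pads; the fingertips stand 22 mm ahead of it and the grasp point (between the pads) lies 3 mm ahead of it; z points along the fingers, y is the direction in which the jaws open and shut (so a half turn about z gives the same grasp; the last joint's range is limited). The gripper opens to 85 mm and grips with 20 to 120 N. Pads are 22 mm wide; open, the fingers measure 114 mm over their backs; the gripper's body (76 mm by 85 mm) begins 54 mm behind the grasp point. The pads swing forward as they close: fully open they stand 13 mm farther back than shut.
Start: joints at [-1.276, 0.217, 1.613, -0, 1.311, -0.112], TCP at [0.247, -0.574, 0.253] pointing down, gripper open.
Joint ranges: [-2.75, 2.75], [-0.78, 2.1], [0.31, 2.55], [-1.13, 4.27], [0.13, 2.63], [-2.58, 2.58]. Speed limits (rad/s): [2.79, 2.79, 3.14, 3.14, 3.14, 3.14].

## Interface

Orientations are given as [roll, pitch, yaw] about the fixed x, y, z axes, in that order (R = Rz(yaw) Ry(pitch) Rx(roll)).
In Python, from workcell import move_pose, move_linear, move_joints, open_jaws, close_gripper, hold, solve_ik, state, capture, calibration, IKError, hand_in, search_frame, place_of gives the robot as it stands. Calls block until the motion is done:
- move_pose(position, orientation): joint-space move of the TCP to a pose.
- move_linear(position, orientation=None, feed=0.15, stop_force=None): straight line of the TCP; orientation=None keeps the orientation; feed is the mean speed in m/s. With stop_force (N) it stops when the force on the tool has changed by that much, and returns True; else False.
- move_joints(angles): joint-space move.
- open_jaws() and close_gripper(effort=None): open the fingers fully, or close them until they stop; effort is the grip in N (None keeps the last).
- hold(seconds).
- solve_ik(position, orientation): joint angles nearest the present ones, or None.
- state(): the state.
- capture(name): name is "scene" or "top"; returns the picture (480x640x3 uint8, red, green, blue); there is no depth.
- calibration(name): a dict with "mtx" (3x3 intrinsics, pixels), "dist_coeffs" ([k1, k2, p1, p2, k3] as OpenCV has them; the pictures are not rectified), "R" (3x3) and "t" (3): a world point X has camera coordinates R X + t. Camera axes: x right, y down, z forward; pixel columns grow to the right and rows downward; lengths in m; the calibration is good to about 2 mm. A picture is of the moment at which its call begins. calibration takes no time and is no camera call.
A pose or a line that the arm cannot do raises IKError and nothing moves.
- hand_in(): hands the job in, once; it reports no verdict.
Trained networks look in the newest picture that a camera, given by its name, has taken for a name from the list of things; names that differ only in an ending like _2 or _b are one class to them, and where a whole thing is asked for, a point or a joint stands for the part that bears it (a point fixed in the world has none). Each returns a list of dicts, best first, with "confidence" (0 to 1); they miss things now and then, are a little off and sometimes report something else, mostly with a low value. They report only what shows in the picture. A call takes as long as a camera call. They do not tell look-alikes from the thing itself.
- search_frame(target, camera): "location" ([row, column] as shares, 0 to 1, of the picture: columns of its width, rows of its height, amid what is visible of it).
- place_of(target, camera): "location" ([row, column] as shares, 0 to 1, of the picture: columns of its width, rows of its height: a listed point, or the origin of a listed thing).
The state is a dict: "t": time; "qpos": joint angles; "qd": joint speeds; "tau": joint torques, N m; "position": TCP position; "ee_rot": TCP orientation; "force": force on the tool from outside, world axes, zero at the start; "ft_torque": the same for the moment, N m; "grip_width": finger opening in m.
Only numpy, scipy, OpenCV 4.12 (cv2) and the standard library are available. Lean on these libraries where they do the work, as an engineer would, in place of code of your own. Each camera call takes 0.05 s, during which the arm holds its last target.

## Working session

There is one attempt and no reset: what is moved stays moved. The work goes in short steps, each a Python script; the robot and the scene stay as the last script left them, time stands still between calls to the robot, and variables do not carry over. Pictures are saved under pics/ and viewed, and the job is handed in when it is done.

```bash
mkdir -p pics; ls; python3 - <<'E'
from workcell import *
import cv2,numpy as np
for n in("scene","top"):
    im=capture(n); cv2.imwrite(f"pics/{n}0.png",im[:,:,::-1])
    c=calibration(n); print(n,c)
    for t in("valve_handle","valve_body","dial_grip","timer_box","coaster","tumbler","cactus","sunglasses_case","sunscreen"):
        print(t,[(round(d["confidence"],2),round(d["location"][0]*480),round(d["location"][1]*640)) for d in place_of(t,n)])
s=state();print(s["t"],s["position"],s["ee_rot"],s["grip_width"])
E
```

```text
pics
scene {'mtx': array([[537.19996598,   0.        , 316.62485436],
       [  0.        , 537.19996598, 239.86926337],
       [  0.        ,   0.        ,   1.        ]]), 'dist_coeffs': array([-0.00944465,  0.        ,  0.        ,  0.        ,  0.        ]), 'R': array([[-0.48852415,  0.872481  ,  0.01100321],
       [ 0.67797895,  0.3874953 , -0.62465346],
       [-0.54926196, -0.29769835, -0.78082456]]), 't': array([ 0.2273351 , -0.28604033,  1.75762381])}
valve_handle [(0.56, 243, 456), (0.48, 221, 375), (0.47, 264, 391)]
valve_body [(0.84, 288, 388), (0.84, 263, 443), (0.61, 239, 371)]
dial_grip [(0.67, 222, 138), (0.61, 225, 221), (0.6, 167, 260), (0.31, 314, 275)]
timer_box [(0.87, 245, 148), (0.71, 190, 262), (0.58, 248, 229)]
coaster [(0.69, 315, 277)]
tumbler [(0.83, 313, 275)]
cactus [(0.61, 250, 313), (0.37, 224, 222)]
sunglasses_case [(0.73, 341, 453), (0.16, 248, 228)]
sunscreen [(0.91, 203, 182)]
top {'mtx': array([[565.24698162,   0.        , 316.63403049],
       [  0.        , 565.24698162, 235.50299177],
       [  0.        ,   0.        ,   1.        ]]), 'dist_coeffs': array([-0.02839139,  0.        ,  0.        ,  0.        ,  0.        ]), 'R': array([[-0.02226511, -0.9997139 , -0.00873938],
       [-0.99185706,  0.02318486, -0.1252279 ],
       [ 0.1253947 ,  0.00588   , -0.99208951]]), 't': array([0.02725435, 0.51454712, 1.19587589])}
valve_handle [(0.84, 309, 266), (0.78, 252, 218), (0.54, 322, 165)]
valve_body [(0.94, 257, 225), (0.89, 312, 271), (0.65, 325, 178)]
dial_grip [(0.86, 147, 527), (0.66, 196, 431), (0.63, 311, 454)]
timer_box [(0.87, 162, 512), (0.79, 206, 424), (0.78, 308, 441)]
coaster [(0.93, 154, 320)]
tumbler [(0.94, 155, 319)]
cactus [(0.8, 256, 332)]
sunglasses_case [(0.63, 232, 130)]
sunscreen [(0.72, 238, 520), (0.6, 234, 128), (0.53, 256, 327)]
1.0 [ 0.24730411 -0.57401332  0.25331414] [3.14156718e+00 3.85290782e-05 4.06763275e-01] 0.08532929497164457
```

View pics/scene0.png

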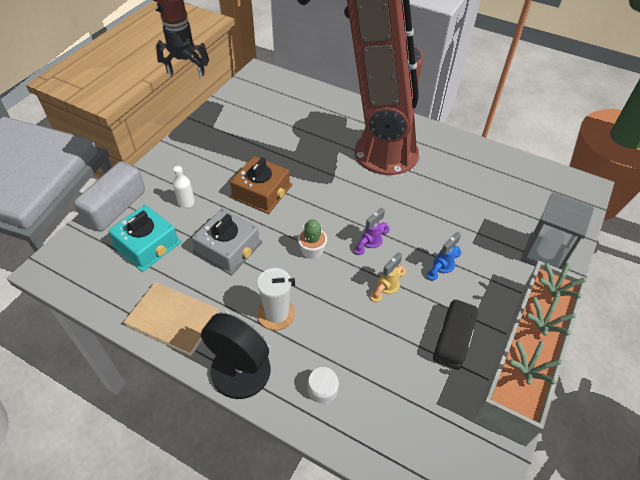

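View pics/top0.png

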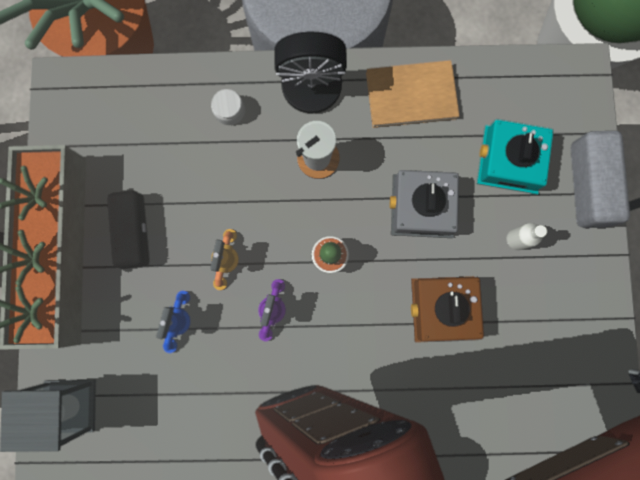

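Candidates for the valve are brass, top (252,218) / scene (264,391); purple, top (309,266) / scene (221,375); and blue, top (322,165) / scene (243,456). I choose the brass one. Candidates for the timer are grey, top (196,431) / scene (225,221); turquoise, top (147,527) / scene (222,138); and brown, top (311,454) / scene (167,260). I choose the grey one. Next I check both in a close crop and triangulate.

```bash
cat > h.py <<'E'
import cv2,numpy as np
from workcell import *
def norm(n,px):  # px (col,row)
    c=calibration(n); return cv2.undistortPoints(np.array([[px]],float),c["mtx"],c["dist_coeffs"])[0,0]
def P(n): c=calibration(n); return np.hstack([c["R"],np.array(c["t"]).reshape(3,1)])
def tri(ps,pt):
    X=cv2.triangulatePoints(P("scene"),P("top"),norm("scene",ps).reshape(2,1),norm("top",pt).reshape(2,1)); return (X[:3]/X[3]).ravel()
def proj(n,X):
    c=calibration(n); return cv2.projectPoints(np.array(X,float).reshape(-1,3),cv2.Rodrigues(c["R"])[0],np.array(c["t"]),c["mtx"],c["dist_coeffs"])[0].reshape(-1,2)
def onz(n,px,z):
    c=calibration(n); R=c["R"];t=np.array(c["t"]); d=R.T@np.append(norm(n,px),1); o=-R.T@t; return o+d*(z-o[2])/d[2]
E
python3 - <<'E'
from h import *
for n in("scene","top"): print(n,calibration(n)["R"].T@-calibration(n)["t"])
L={}
for n,cv,cd in(("scene",(391,264),(221,225)),("top",(218,252),(431,196))):
    if n=="scene": pass
    for t,c in(("valve_handle",cv),("dial_grip",cd)):
        best=min(place_of(t,n),key=lambda d:np.hypot(d["location"][1]*640-c[0],d["location"][0]*480-c[1]))
        L[n,t]=(best["location"][1]*640,best["location"][0]*480)
for t in("valve_handle","dial_grip"): print(t,L["scene",t],L["top",t],tri(L["scene",t],L["top",t]),onz("top",L["top",t],.093 if t[0]=='v' else .099),onz("scene",L["scene",t],.093 if t[0]=='v' else .099))
out=[]
s=cv2.imread("pics/scene0.png");t=cv2.imread("pics/top0.png")
def crop(im,c): return cv2.resize(im[c[1]-37:c[1]+37,c[0]-50:c[0]+50],(400,296),interpolation=cv2.INTER_CUBIC)
cv2.imwrite("pics/crop.png",np.vstack([np.hstack([crop(s,(391,270)),crop(s,(225,235))]),np.hstack([crop(t,(222,255)),crop(t,(428,200))])]))
E
```

```text
scene [1.27038391 0.43573543 1.19121833]
top [0.36100752 0.0082851  1.25108977]
valve_handle (390.72, 264.096) (218.49599999999998, 252.38400000000001) [0.47634338 0.21834637 0.09664353] [0.47703145 0.21827856 0.093     ] [0.4732917  0.21832351 0.093     ]
dial_grip (221.37599999999998, 224.88000000000002) (431.168, 196.07999999999998) [ 0.58350986 -0.22431633  0.09977014] [ 0.58338074 -0.22394473  0.099     ] [ 0.58317783 -0.22537861  0.099     ]
```

View pics/crop.png

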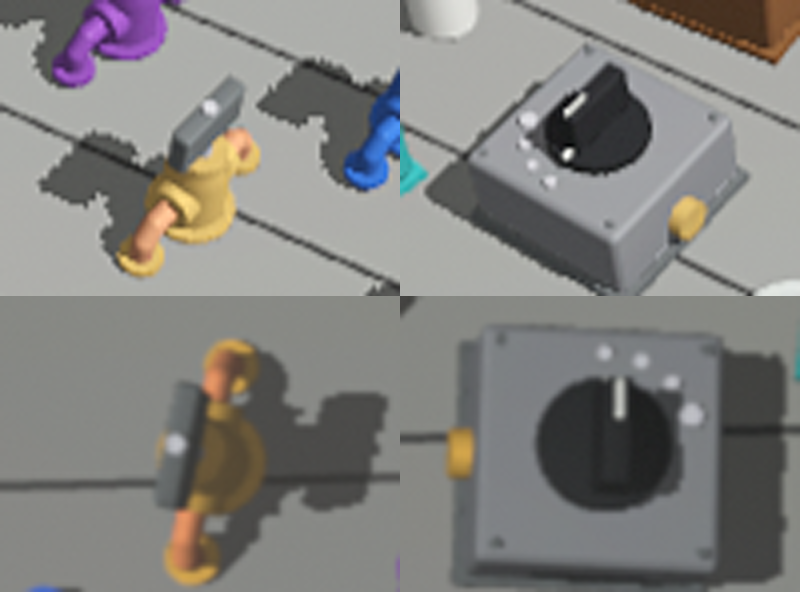

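The crop shows the brass body with a dark T-handle (top px ~(216,255)) and the grey box with four studs and the white line pointing ahead (top px ~(433,196)). The choice is confirmed, so I measure poses.

```bash
python3 - <<'E'
from h import *
T=lambda x,y:(172+x/4,218+(y-296)/4)
D=lambda x,y:(378+(x-400)/4,163+(y-296)/4)
S=lambda x,y:(341+x/4,233+y/4)
print("screw tri",tri(S(210,107),T(176,443)), onz("top",T(176,443),.111),onz("scene",S(210,107),.111))
a,b=onz("top",T(193,386),.11),onz("top",T(169,503),.11);d=a-b;print("bar",a,b,np.linalg.norm(d),np.arctan2(d[1],d[0]))
a,b=onz("top",T(232,365),.003),onz("top",T(192,560),.003);d=a-b;print("pipes",(a+b)/2,np.linalg.norm(d),np.arctan2(d[1],d[0]))
a=[onz("top",D(*p),.07) for p in((502,340),(711,345),(497,543),(705,555))]
print("box",np.mean(a,0)); 
for i,j in((0,1),(2,3)):d=a[i]-a[j];print(np.linalg.norm(d),np.arctan2(d[1],d[0])-np.pi/2)
for i,j in((0,2),(1,3)):d=a[i]-a[j];print(np.linalg.norm(d),np.arctan2(d[1],d[0]))
c=onz("top",D(605,443),.081);print("disc",c)
for p in((605,353),(641,361),(672,382),(692,413)):
    q=onz("top",D(*p),.074);q-=onz("top",D(605,443),.081);print(np.linalg.norm(q[:2]),np.arctan2(q[1],q[0]))
for n,x in(("case",(128,229)),("cactus",(332,256))): print(n,onz("top",x,0))
for n,t in(("scene","sunscreen"),("scene","cactus"),("top","tumbler")):
    l=place_of(t,n)[0]["location"];print(t,onz(n,(l[1]*640,l[0]*480),0))
E
```

```text
screw tri [0.47022173 0.22125525 0.10981626] [0.47052104 0.22009932 0.111     ] [0.47057136 0.22238457 0.111     ]
bar [0.4995653 0.2115956 0.11     ] [0.44020704 0.22385168 0.11      ] 0.06061035400883468 -0.20361517937993548
pipes [0.46985706 0.22009189 0.003     ] 0.1102917294899477 -0.20544013944378647
box [ 0.58003325 -0.22464854  0.07      ]
0.11156536256043975 -0.047541765548531956
0.10977743898779957 -0.08158602929964975
0.10956875405691305 -0.0661206711336694
0.11335308178887282 -0.08184031924002749
disc [ 0.57910765 -0.22315997  0.081     ]
0.05001941213696104 -0.07452899212118085
0.050467312785880424 -0.46538057394928123
0.05096336783661783 -0.8573891214129792
0.050969338523829094 -1.2437365519298937
case [0.54377981 0.43932849 0.        ]
cactus [ 0.47247908 -0.01738954  0.        ]
sunscreen [ 0.51080175 -0.4382864   0.        ]
cactus [ 0.46887723 -0.01121821  0.        ]
tumbler [0.70344404 0.00685242 0.        ]
```

Measured poses: valve axis (0.470, 0.2205), handle top at z 0.110 (expected 0.110), bar yaw -0.205 from both bar and pipes. Dial axis (0.580, -0.224), grip height 0.0998 (expected 0.099), yaw -0.07; studs come out 50 mm from the axis and 0.4 rad apart. All of this fits the text. Now the valve.

```bash
python3 - <<'E'
from h import *
yaw=-0.205+np.pi
for p,y in(((.470,.2205,.10),yaw),((.470,.2205,.10),yaw-1.1),((.58,-.224,.108),np.pi-.07),((.58,-.224,.108),np.pi-1.35)):
    q=solve_ik(p,[np.pi,0,y]); print(None if q is None else np.round(q,2))
move_pose([.470,.2205,.20],[np.pi,0,yaw]); s=state(); print(s["t"],s["position"],s["ee_rot"],np.round(s["qpos"],2))
print(move_linear([.470,.2205,.099],feed=.08,stop_force=8)); s=state();print(s["t"],s["position"],s["force"])
cv2.imwrite("pics/v1.png",np.hstack([cv2.resize(capture(n)[:,:,::-1][r:r+110,c:c+146],(400,300)) for n,r,c in(("scene",205,320),("top",200,150))]))
E
```

```text
[ 0.3   0.18  1.97  0.    0.99 -1.06]
[ 0.3   0.18  1.97 -0.    0.99  0.04]
[-0.48  0.37  1.72  0.    1.06 -1.98]
[-0.48  0.37  1.72  0.    1.06 -0.7 ]
4.2583 [0.47045886 0.21992944 0.20008233] [-3.14150792e+00  3.20261835e-04  2.93545420e+00] [ 0.3   0.04  1.91 -0.    1.19 -1.06]
False
5.6667 [0.47059841 0.22070048 0.09970566] [-0.06568842 -0.89344802 -0.10445715]
```

View pics/v1.png

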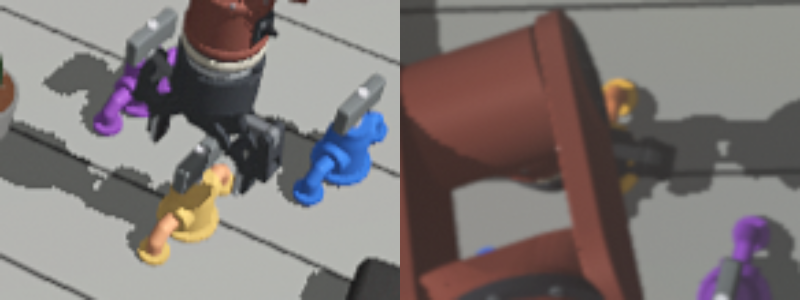

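The fingers straddle the brass handle: handle at about (195,160) in the left panel, with a finger either side. Closing and turning in steps.

```bash
python3 - <<'E'
from h import *
f0=np.array(state()["force"])
close_gripper(40); s=state(); print("closed",s["grip_width"],s["force"],s["position"])
q=list(s["qpos"])
q0=q[5]
for a in np.linspace(.1,1.1,11):
    q[5]=q0+a; move_joints(q); s=state(); print(round(a,2),round(s["t"],2),np.round(s["force"],1),round(s["ft_torque"][2],3),round(s["grip_width"],4),round(s["qpos"][5]-q0,3))
    if np.linalg.norm(np.array(s["force"])-f0)>60: print("STOP");break
E
```

```text
closed 0.013549516790698754 [0.51281602 1.4356007  0.21091021] [0.47007305 0.22087119 0.09911698]
0.1 6.67 [0.3 1.5 0.6] 0.028 0.0136 0.097
0.2 6.92 [ 1.2  2.3 -0.1] 0.075 0.0137 0.196
0.3 7.17 [ 1.1  2.2 -0.8] 0.115 0.0135 0.295
0.4 7.42 [ 1.2  2.5 -1.3] 0.062 0.0135 0.395
0.5 7.67 [ 1.8  4.3 -0.4] 0.014 0.0135 0.495
0.6 7.92 [ 1.9  4.  -1.4] 0.005 0.0135 0.595
0.7 8.17 [ 1.4  5.2 -2.3] -0.129 0.0135 0.696
0.8 8.42 [ 1.   4.9 -2.3] -0.113 0.0133 0.796
0.9 8.67 [ 2.5  5.1 -1.9] -0.077 0.0136 0.896
1.0 8.92 [ 1.6  4.5 -2. ] -0.044 0.013 0.996
1.1 9.17 [ 2.4  6.5 -3. ] 0.067 0.0136 1.096
```

The torque rose to a peak near 0.3, went negative after about 0.6 and turned positive near 1.1, so the detent is passed. Releasing, lifting and looking.

```bash
python3 - <<'E'
from h import *
open_jaws(); hold(.3); print(state()["grip_width"],state()["force"])
move_linear([.470,.2205,.20],feed=.1)
move_pose([.58,-.224,.20],[np.pi,0,np.pi-.07]); s=state(); print(s["t"],s["position"],s["ee_rot"],np.round(s["qpos"],2))
a=capture("scene")[:,:,::-1];b=capture("top")[:,:,::-1]
cv2.imwrite("pics/v2.png",np.vstack([np.hstack([cv2.resize(im[r:r+110,c:c+146],(400,290)) for im,r,c in((a,205,320),(b,200,150))]),np.hstack([cv2.resize(im[r:r+150,c:c+200],(400,290)) for im,r,c in((a,150,130),(b,130,330))])]))
E
```

```text
0.08550200909641356 [-0.98070517 -0.07215928 -0.29137312]
13.075 [ 0.57997022 -0.22325786  0.19967154] [ 3.14099061e+00 -5.55916337e-04  3.07193775e+00] [-0.48  0.26  1.67  0.    1.22 -1.98]
```

View pics/v2.png

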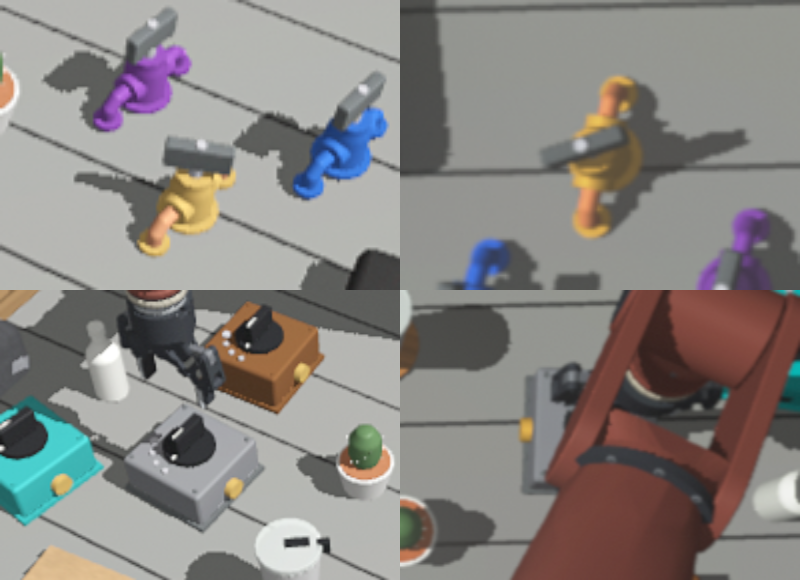

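The brass handle has turned about 60° and stays there after release (top panel, bar from (543,155) to (625,135)); the dial is untouched. Now the dial.

```bash
python3 - <<'E'
from h import *
print(move_linear([.5795,-.224,.108],feed=.08,stop_force=8)); s=state();print(s["t"],s["position"],s["force"])
close_gripper(60); s=state(); print("closed",s["grip_width"],s["force"],s["position"])
q=list(s["qpos"]); q0=q[5]
if .012<s["grip_width"]<.02:
  for a in np.linspace(.125,1.25,10):
    q[5]=q0+a; move_joints(q); s=state(); print(round(a,2),round(s["t"],2),np.round(s["force"],1),round(s["ft_torque"][2],3),round(s["grip_width"],4),round(s["qpos"][5]-q0,3))
    if np.linalg.norm(s["force"])>60: print("STOP");break
hold(.8); s=state(); print(s["t"],s["force"],s["ft_torque"],s["grip_width"],s["position"],s["ee_rot"])
a=capture("scene")[:,:,::-1];b=capture("top")[:,:,::-1]
cv2.imwrite("pics/d1.png",np.vstack([np.hstack([cv2.resize(im[r:r+110,c:c+146],(400,290)) for im,r,c in((a,205,320),(b,200,150))]),np.hstack([cv2.resize(im[r:r+75,c:c+100],(400,290)) for im,r,c in((a,190,175),(b,160,380))])]))
cv2.imwrite("pics/s2.png",a)
E
```

```text
False
14.475 [ 0.58011516 -0.22429454  0.10885848] [-0.83513509 -0.93103321 -0.04668144]
closed 0.015365060007088432 [-0.21550354  4.57275397  3.71211333] [ 0.57961368 -0.2226086   0.10831985]
0.12 15.37 [0.9 2.1 0.7] 0.121 0.0151 0.122
0.25 15.62 [-0.1  2.5  0.4] 0.053 0.0151 0.245
0.38 15.87 [0.2 2.1 1.1] 0.064 0.0157 0.369
0.5 16.12 [0.7 3.4 1. ] 0.109 0.0153 0.494
0.62 16.37 [1.  3.5 2.2] 0.065 0.0155 0.619
0.75 16.62 [0.4 4.3 2.4] 0.036 0.0154 0.744
0.88 16.87 [1.7 5.5 1.5] 0.132 0.0149 0.87
1.0 17.12 [0.5 5.5 0.8] 0.163 0.015 0.995
1.12 17.37 [0.7 5.1 0.8] 0.075 0.0153 1.12
1.25 17.62 [0.8 5.1 2.2] 0.118 0.0148 1.245
18.4167 [1.09700213 4.94381759 0.88497158] [ 0.63095079 -0.17104034  0.09570182] 0.015306571769820866 [ 0.57995736 -0.22211272  0.10830814] [ 3.14026829e+00 -3.07057861e-03  1.82674280e+00]
```

View pics/d1.png

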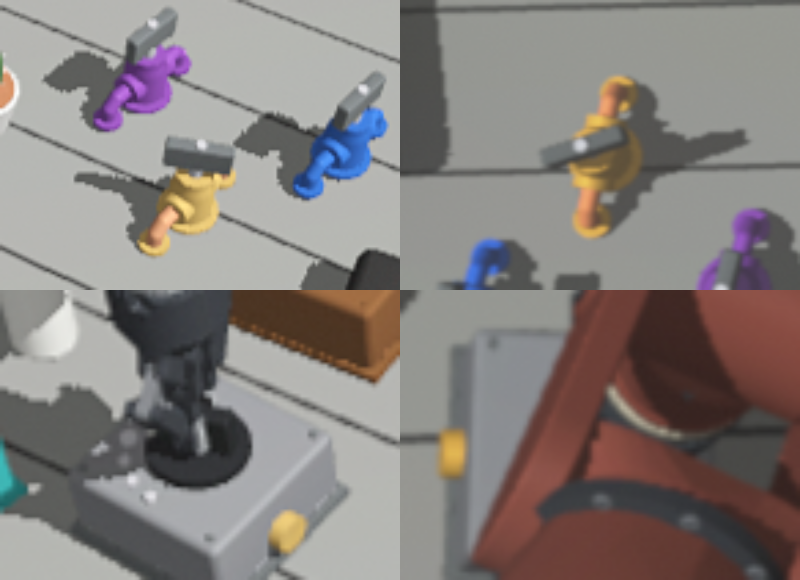

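View pics/s2.png

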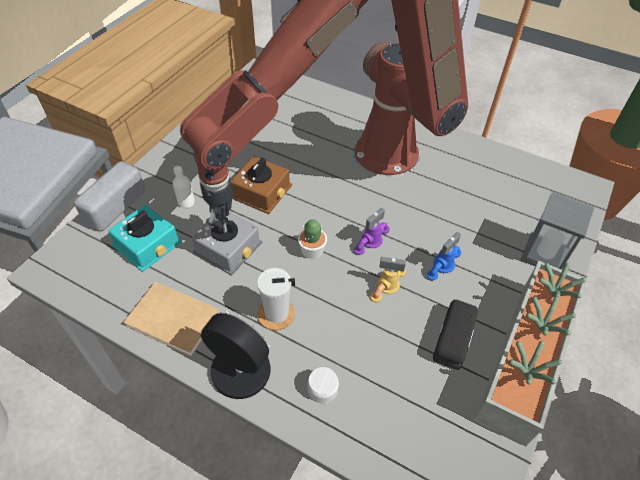

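The grip is 15.3 mm wide on the 16 mm bar, and the steady 0.096 N m matches the spring torque at the third click. The valve is still open (handle at scene (392,262)), and the bystanders are at their first-picture pixels. Handing in.

```bash
python3 - <<'E'
from workcell import *
print(hand_in())
E
```

```text
the job is handed in; nothing more can be done
None
```

I opened the brass stop valve, let go of it, then turned the grey timer's dial to the third click and handed in while still holding it. The hand-in gave no verdict.

- **Valve:** I turned it clockwise by 1.10 rad. The torque peaked at about 0.115 N m near 0.3 rad and then reversed. In later pictures the released handle still sat roughly 60° round.
- **Dial:** I gripped it at 60 N and turned the wrist 1.245 rad, feeling three ripples on the way. After 0.8 s of holding, the torque was a steady 0.096 N m, close to the spring's 0.11 N m at the third click. The dial's own angle is inferred from this, because the gripper hides the white line and the third stud in the pictures.
- **Bystanders and limits:** All five looked unmoved by eye in the last scene picture. The tool force stayed below 8 N in every reading, and about 18.4 s of the 58 s were used.
- **Disagreements:** The network's point for the valve handle was 4–6 mm off the bar, pipes and handle screw measured in the pictures, which agreed with each other, so I used those. For the dial it was about 4 mm off the disc and box screws, and I used the disc and screws.

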